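# Turn the lazy Susan to bring the pepper mill to the front

### The job

Turn the wooden lazy Susan, pushing the knobs on its rim gently with the fingertips, until the wooden pepper mill stands squarely at the front, on the line of the brass arrow that sticks out from under it. Do not grip, lift or touch anything standing on it, pinch nothing, and leave the other things on the worktop where they are. Finish with the lazy Susan at rest, everything on it still upright, and the hand clear.

Things in the scene. Friction and masses are not known exactly. Their poses are not given: they have to be found in the camera images.
- mill: brown turned-wood pepper mill with a small pale knob on top, 58 mm diameter, 170 mm tall, standing loose on the turntable; origin at the centre of its underside, z up; its centre is about 70 mm from the turntable's axis
- stand: fixed low round metal foot under the turntable, 170 mm diameter, bolted down. Origin on the turntable's vertical axis at worktop level. Its own -x axis is the front: along it a flat brass tongue, 16 mm wide and 4 mm high with an arrow-like end, lies on the worktop and sticks out under the turntable's edge to 221 mm from the axis
- turntable: round light-wood tray, 260 mm diameter, turning endlessly either way about its vertical axis; about 1 N at the knobs moves it and it stops where it is left. Floor 30 mm, lip 42 mm above the worktop. Six dark-wood upright knobs on short arms stand out of its rim, 60 degrees apart. Origin on the axis at worktop level; own x axis passes through knob0
- spice_a: glass spice jar with dark cap, 41 mm diameter, 105 mm tall, loose on the turntable, 70 mm from the axis; origin at the centre of its underside
- spice_b: second, identical spice jar, loose on the turntable, 70 mm from the axis; origin at the centre of its underside
- garlic: garlic bulb, about 60 mm wide and 58 mm high, loose on the turntable, 70 mm from the axis; origin at the centre of its underside
- mug: white mug with dark stripes, 86 mm diameter, 90 mm tall, loose on the worktop to the left; leave alone
- tumbler: drinking glass, 81 mm diameter, 102 mm tall, loose on the worktop to the left; leave alone
- apple: reddish apple, 72 mm, loose on the worktop to the left; leave alone
- book: purple notebook, 148 x 109 x 14 mm, flat on the worktop to the right; leave alone
- knob0 (a point): top centre of rim knob 0: upright dark-wood peg, 20 mm diameter, from 14 to 56 mm above the worktop, centre 152 mm from the turntable's axis
- knob1 (a point): top centre of rim knob 1: upright dark-wood peg, 20 mm diameter, from 14 to 56 mm above the worktop, centre 152 mm from the turntable's axis, 60 degrees anticlockwise from knob0
- knob2 (a point): top centre of rim knob 2: upright dark-wood peg, 20 mm diameter, from 14 to 56 mm above the worktop, centre 152 mm from the turntable's axis, 120 degrees anticlockwise from knob0
- knob3 (a point): top centre of rim knob 3: upright dark-wood peg, 20 mm diameter, from 14 to 56 mm above the worktop, centre 152 mm from the turntable's axis, 180 degrees anticlockwise from knob0
- knob4 (a point): top centre of rim knob 4: upright dark-wood peg, 20 mm diameter, from 14 to 56 mm above the worktop, centre 152 mm from the turntable's axis, 240 degrees anticlockwise from knob0
- knob5 (a point): top centre of rim knob 5: upright dark-wood peg, 20 mm diameter, from 14 to 56 mm above the worktop, centre 152 mm from the turntable's axis, 300 degrees anticlockwise from knob0

How it is judged:
On the way:
1. the fingers push the turntable round (contact force between the fingers and turntable above 0.2 N and angular speed of turntable above 0.03 rad/s), for 0.1 s.
At the end, for the whole second after the job is handed in: mill on the turntable at the front, centre within 15 mm sideways of the brass arrow's line; turntable at rest; mill, jars and garlic upright (0.2 rad) on it, under 90 mm from its axis; mug, glass, apple and notebook within 25 mm of their start (x of mill in the frame of stand below -0.05 m and y of mill in the frame of stand between -0.015 and 0.015 m and angular speed of turntable below 0.05 rad/s and angle between each of mill, spice_a, spice_b, garlic's own z axis and vertical below 0.2 rad and horizontal distance between each of mill, spice_a, spice_b, garlic and turntable below 0.09 m and linear speed of each of mill, spice_a, spice_b, garlic below 0.02 m/s and distance of each of mug, tumbler, apple, book from where it was at the start of the episode below 0.025 m); the robot touches nothing.
It fails at once if the robot touches something that stands on the turntable (contact force between any of the arm, the fingers and mill above 0.5 N or contact force between any of the arm, the fingers and spice_a above 0.5 N or contact force between any of the arm, the fingers and spice_b above 0.5 N or contact force between any of the arm, the fingers and garlic above 0.5 N).
It fails at once if something on the turntable is lifted, or carried off it (height (world z) of any of mill, spice_a, spice_b, garlic above 0.05 m or horizontal distance between any of mill, spice_a, spice_b, garlic and turntable above 0.1 m).
It fails at once if something on the turntable tips over (angle between any of mill, spice_a, spice_b, garlic's own z axis and vertical above 0.5 rad).
It fails at once if the turntable is squeezed or shoved with more than 30 N (contact force between the fingers and turntable above 30 N).
It fails at once if mug, glass, apple or notebook is pushed away or picked up (distance of any of mug, tumbler, apple, book from where it was at the start of the episode above 0.03 m).
It also fails if it takes over 64 s, if anything falls off the work surface, if the arm or the gripper's body presses on something with over 40 N, if the wrist force passes 120 N, or if a joint passes its speed limit or range.

### The arm

A 6-joint arm with a two-finger parallel gripper is mounted at the origin on a cart in front of the work surface, level with it; the furniture and walls round the work are solid. World frame = base frame: x ahead of the robot, y to its left, z up, the work surface at z = 0. Lengths are in m, angles in rad, forces in N, time in s.
With the tool pointing down it reaches from about 0.35 to 0.775 m from the base axis. Payload 7.3 kg.
Tool frame: the origin (TCP) lies at the centre of the arm's flange, where the gripper is bolted on; the fingertips stand 178 mm ahead of it and the grasp point (between the pads) lies 159 mm ahead of it; z points along the fingers, y is the line along which they close (so a half turn about z gives the same grasp; the last joint's range is limited). The gripper opens to 92 mm and grips with 3 to 60 N. Pads are 19 mm wide; open, the fingers measure 130 mm over their backs; the gripper's body (75 mm by 190 mm) begins 47 mm behind the grasp point.
Start: joints at [1.139, 0.342, 1.524, -0, 1.275, -0.146], TCP at [0.148, 0.504, 0.405] pointing down, gripper open.
Joint ranges: [-2.53, 2.53], [-0.77, 2.02], [0.04, 2.7], [-1, 4.14], [0.28, 2.66], [-3.11, 3.11]. Speed limits (rad/s): [2.57, 2.57, 3.14, 3.14, 3.14, 3.14].

### API

Orientations are given as [roll, pitch, yaw] about the fixed x, y, z axes, in that order (R = Rz(yaw) Ry(pitch) Rx(roll)).
In Python, from cell import robot gives the robot as it stands.
- The arm moves only by the tool hand_motion, called after "Request:" as a command line: name --argument value ..., lists and objects as JSON in quotes. Schema: {"type":"object","properties":{"rows":{"type":"object","properties":{"deltas":{"type":"array","items":{"type":"array","items":{"type":"number"},"minItems":6,"maxItems":6},"minItems":1,"maxItems":8}},"additionalProperties":false,"required":["deltas"]},"finger_gap":{"type":"number"},"force":{"type":"number"},"only":{"type":"string"},"quiet":{"type":"boolean"},"lines":{"type":"string"}},"required":["rows"],"additionalProperties":false}. rows is an object whose key "deltas" holds a list of rows, 1 to 8 of them, each of 6 numbers: dx, dy, dz in m, then a rotation vector rx, ry, rz in rad; each row shifts and turns the commanded pose from where the row before left it, along the tool's axes as they then stand; what a row does not reach is not made up. A row lasts 1/12 s, in which the tool goes at most 0.0417 m and 0.125 rad, less where a joint would pass 70% of its speed; a pose out of reach is approached as far as the arm can. finger_gap is the finger opening in m, set as the call begins (left out keeps the last). The fingers move at their own pace and stop on an object; force is the grip in N (left out, the last holds). Time passes only in rows, so rows that do not move let the fingers close. The tool returns the time, the measured TCP pose, the force, the opening and the grip force at its end. only (a regular expression) keeps the lines of the reply that match it, lines (a string "A,B") keeps lines A to B, and quiet returns only ok. Input that does not fit is refused with a message, and nothing moves.
- robot.observe(): the state, without advancing time (a new reading comes with each control period).
- robot.read_camera(name): name is "scene" or "top" or "wrist"; returns a dict with "image" (480x640x3 uint8, red, green, blue), "fx", "fy", "cx", "cy" (pixels), "pose" (4x4, takes a point from camera to world coordinates). Camera axes: x right, y down, z forward; pixel columns grow to the right and rows downward; lengths in m; the calibration is good to about 2 mm. A picture is of the moment at which its call begins. There is no depth.
- robot.hand_in(): hands the job in; it is judged then, once.
The state is a dict: "time": time; "qpos": joint angles; "qvel": joint speeds; "joint_efforts": joint torques, N m; "tool_pos": TCP position; "tool_rot": TCP orientation; "contact_force": force on the tool from outside, world axes, zero at the start; "torque": the same for the moment, N m; "opening": finger opening in m; "grip_force": force on a finger pad.
Only numpy, scipy, OpenCV 4.12 (cv2) and the standard library are available. Lean on these libraries where they do the work, as an engineer would, in place of code of your own. Each camera call takes 0.05 s, during which the arm holds its last target. There are 200 camera calls.

## Working session

There is one attempt and no reset: what is moved stays moved. The work goes in short steps, Python scripts to look and compute and a tool call to move; the robot and the scene stay as the last step left them, time stands still between calls to the robot, and variables do not carry over. Pictures are saved under pics/ and viewed, at most 10 in all, crops included, and the job is handed in when it is done.

```bash
mkdir -p pics; ls
```

Run:
```python
from cell import robot
import cv2,numpy as np
for n in ["top","scene"]:
    c=robot.read_camera(n); cv2.imwrite(f"pics/{n}0.png",c["image"][:,:,::-1]); print(n,c["fx"],c["cx"],c["cy"],np.round(c["pose"],3).tolist())
s=robot.observe(); print(s["time"],s["tool_pos"],s["tool_rot"],s["opening"])
```

```text
cell.py
pics
top 491.4458939762936 320.03907848565194 239.99890152852754 [[0.019, -0.995, 0.1, 0.399], [-1.0, -0.019, -0.002, -0.009], [0.003, -0.1, -0.995, 1.577], [0.0, 0.0, 0.0, 1.0]]
scene 464.6749532191671 319.05911835217427 243.2722878467831 [[0.851, -0.412, 0.326, 0.152], [-0.525, -0.666, 0.529, -0.687], [-0.001, -0.622, -0.783, 1.082], [0.0, 0.0, 0.0, 1.0]]
0.1 [0.14794677 0.50360849 0.40411059] [-3.14022289e+00 -2.14885254e-04  2.85579791e+00] 0.09185214760821138
```

View pics/top0.png

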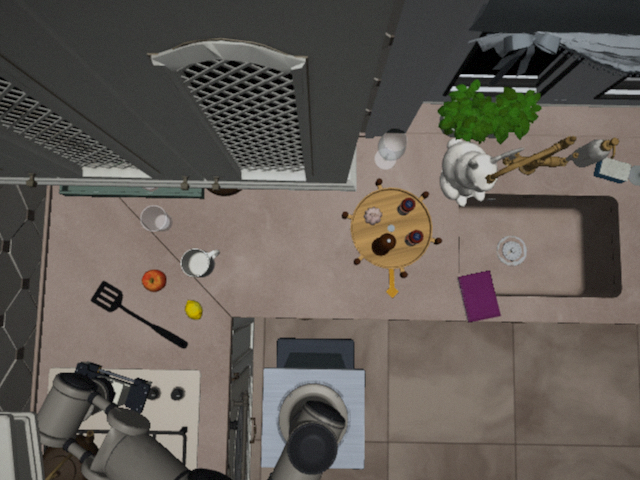

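View pics/scene0.png

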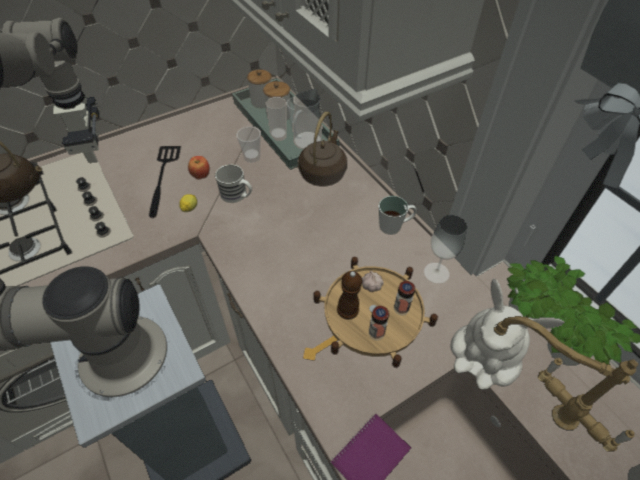

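The top view shows the turntable centred near (391,228), the arrow tip near (392,295), the mill near (380,243), and knobs around the rim. The scene view shows the mill at (350,295). I'll zoom in on both for exact pixels.

Create h.py:
```python
import numpy as np,cv2
def ray(c,u,v):
    p=c["pose"]; d=p[:3,:3]@np.array([(u-c["cx"])/c["fx"],(v-c["cy"])/c["fy"],1]); return p[:3,3],d
def plane(c,u,v,z):
    o,d=ray(c,u,v); return o+d*(z-o[2])/d[2]
def two(a,b):
    A=np.zeros((3,3));r=np.zeros(3)
    for o,d in (a,b):
        d=d/np.linalg.norm(d);P=np.eye(3)-np.outer(d,d);A+=P;r+=P@o
    return np.linalg.solve(A,r)
```

Run:
```python
import cv2,numpy as np
a=cv2.imread("pics/top0.png")[170:310,330:450]; b=cv2.imread("pics/scene0.png")[250:375,295:445]
a=cv2.resize(a,None,fx=4,fy=4,interpolation=2); b=cv2.resize(b,None,fx=4,fy=4,interpolation=2)
cv2.imwrite("pics/ta.png",a);cv2.imwrite("pics/sb.png",b)
```

```text
(no output)
```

View pics/ta.png

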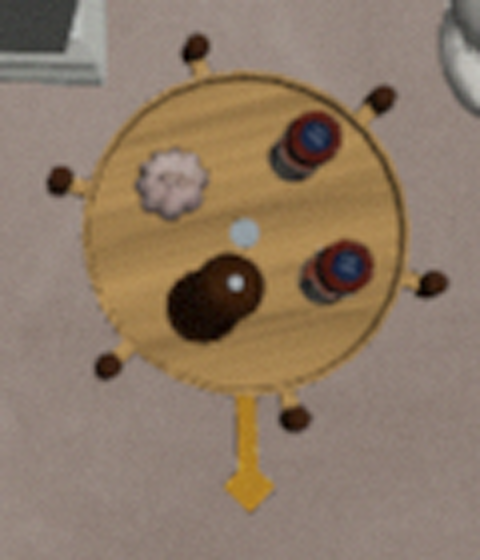

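View pics/sb.png

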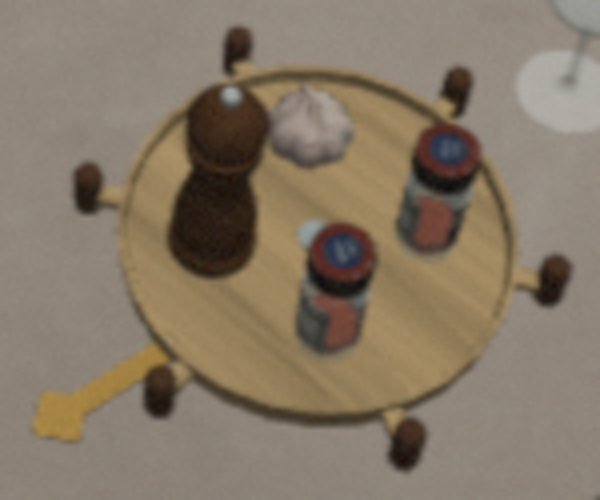

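The top crop shows the mill's pale knob at (235,283), knob tops at (295,418), (107,367), (59,179), (197,44), (383,96) and (434,283), and the arrow tip at (249,510). In the scene crop the mill's pale knob is at (231,96). Next I'll segment and triangulate.

Create m.py:
```python
import numpy as np,cv2,sys
from h import *
from cell import robot
T=robot.read_camera("top");S=robot.read_camera("scene")
def blobs(c,roi,f,amin,up=4):
    x0,x1,y0,y1=roi; im=cv2.resize(c["image"][y0:y1,x0:x1],None,fx=up,fy=up,interpolation=2)
    m=f(im.astype(int),cv2.cvtColor(im,cv2.COLOR_RGB2HSV).astype(int)).astype(np.uint8)
    n,l,st,ce=cv2.connectedComponentsWithStats(m)
    return [(st[i,4],(ce[i]+.5)/up-.5+[x0,y0],np.argwhere(l==i)[:,::-1]/up-.375+[x0,y0]) for i in range(1,n) if st[i,4]>amin]
RT=(330,450,175,310);RS=(295,445,250,375)
dark=lambda im,h:(im.max(2)<85)
pale=lambda im,h:(h[...,1]<60)&(im.min(2)>125)
gold=lambda im,h:(h[...,1]>165)&(h[...,2]>150)
kt=[b for b in blobs(T,RT,dark,150) if b[0]<1500]
# dark mask centroid shows the whole peg: about mid height
K=np.array([plane(T,*b[1],.045)[:2] for b in kt]); 
print("knobs");print(K.round(4).tolist())
A=np.c_[2*K,np.ones(len(K))]; s=np.linalg.lstsq(A,(K**2).sum(1),rcond=None)[0]
ax=s[:2]; print("axis",ax.round(4),"R",np.sqrt(s[2]+ax@ax).round(4),"ang",np.degrees(np.arctan2(*(K-ax)[:,::-1].T)).round(1))
for nm,c,R in(("T",T,RT),("S",S,RS)):
    print(nm,"pale",[(int(b[0]),b[1].round(1).tolist()) for b in blobs(c,R,pale,25) if b[0]<400])
    print(nm,"gold",[(int(b[0]),plane(c,*b[1],.004).round(4).tolist()) for b in blobs(c,R,gold,300)])
g=max(blobs(T,RT,gold,300),key=lambda b:b[0])[2]
P=np.array([plane(T,*p,.004)[:2] for p in g]); v=np.linalg.svd(P-P.mean(0),full_matrices=False)[2][0]; v*=-np.sign(v[0])
print("tongue mean",P.mean(0),"far",((P-ax)@v).max(),"dir deg",np.degrees(np.arctan2(v[1],v[0])),"axis->mean deg",np.degrees(np.arctan2(*(P.mean(0)-ax)[::-1])))
```

```bash
python3 m.py
```

Run:
```python
from h import *
from cell import robot
T=robot.read_camera("top");S=robot.read_camera("scene")
f=lambda p,o:((p[0]+.5)/4-.5+o[0],(p[1]+.5)/4-.5+o[1])
t=lambda p:ray(T,*f(p,(330,170)));s=lambda p:ray(S,*f(p,(295,250)))
print("mill",two(t((235,283)),s((231,96))).round(4),"cap",two(t((244,232)),s((312,235))).round(4))
for a,b in [((197,44),(238,37)),((383,96),(459,77)),((434,283),(554,268)),((295,418),(406,432)),((107,367),(159,378)),((59,179),(87,174))]:pass
for a,b in [((295,418),(159,378)),((107,367),(87,174)),((59,179),(238,37)),((197,44),(459,77)),((383,96),(554,268)),((434,283),(406,432))]: print(two(t(a),s(b)).round(4))
```

```text
knobs
[[0.7592, -0.4098], [0.7421, -0.1927], [0.704, -0.34], [0.6928, -0.3082], [0.6337, -0.0868], [0.5574, -0.3793], [0.4884, -0.126], [0.4502, -0.2722]]
axis [ 0.6114 -0.2528] R 0.1572 ang [ -46.7   24.7  -43.3  -34.2   82.3 -113.1  134.1 -173.2]
T pale [(202, [426.4, 179.1]), (36, [419.8, 178.8]), (33, [422.8, 179.5]), (34, [431.2, 181.1]), (30, [425.9, 183.4]), (64, [429.6, 183.6]), (60, [431.6, 186.4]), (82, [428.6, 188.2]), (75, [434.6, 190.2]), (79, [441.0, 193.1]), (31, [430.8, 192.9]), (28, [446.2, 199.4]), (40, [423.8, 200.8]), (45, [447.1, 201.0]), (71, [435.9, 203.0]), (122, [441.7, 203.5]), (76, [445.2, 207.4]), (106, [431.9, 214.0]), (48, [443.4, 215.1]), (66, [436.9, 216.2]), (30, [432.5, 217.6]), (60, [434.8, 220.3]), (37, [438.3, 224.6]), (30, [439.8, 225.5]), (53, [434.9, 227.8]), (28, [437.1, 227.4]), (49, [438.9, 232.4]), (108, [441.6, 232.3]), (196, [330.6, 236.0]), (47, [438.1, 235.5]), (34, [350.2, 239.0]), (122, [388.4, 240.4]), (27, [346.5, 240.6]), (59, [442.9, 242.6]), (178, [350.2, 243.4]), (26, [329.8, 245.6]), (32, [436.7, 246.6]), (166, [333.0, 248.7]),
[... 1319 characters left out ...]
, [435.4, 342.4]), (49, [423.0, 346.8]), (29, [412.8, 349.5]), (115, [406.0, 351.4]), (44, [416.2, 350.0]), (31, [409.4, 350.6]), (31, [424.2, 352.6]), (89, [416.7, 352.8]), (38, [406.3, 354.7]), (55, [439.6, 354.6]), (51, [416.3, 356.8]), (36, [408.9, 356.5]), (32, [379.3, 357.7]), (37, [403.8, 358.7]), (33, [403.7, 366.9]), (50, [409.8, 367.2])]
S gold []
tongue mean [ 0.41898494 -0.24202292] far 0.23117193088951551 dir deg -177.45527439534442 axis->mean deg 176.78616979077148
mill [ 0.5403 -0.2043  0.1954] cap [ 0.5967 -0.2338  0.0309]
[ 0.451  -0.2725  0.0471]
[ 0.4885 -0.1261  0.0489]
[ 0.6353 -0.0866  0.0499]
[ 0.7445 -0.1938  0.0501]
[ 0.7052 -0.3408  0.0477]
[ 0.5574 -0.3801  0.0489]
```

Request:
hand_motion --rows '{"deltas":[[-0.031, -0.017, 0, 0, 0, 0], [-0.031, -0.017, 0, 0, 0, 0], [-0.031, -0.017, 0, 0, 0, 0], [-0.031, -0.017, 0, 0, 0, 0], [-0.031, -0.017, 0, 0, 0, 0], [-0.031, -0.017, 0, 0, 0, 0], [-0.031, -0.017, 0, 0, 0, 0], [-0.031, -0.017, 0, 0, 0, 0]]}' --finger_gap 0 --force 5

```text
time: 0.97
tool_pos: [0.3485, 0.3019, 0.4049]
tool_rot: [3.141, 0.0, 2.856]
contact_force: [0.1, 0.5, -0.6]
opening: 0.043
grip_force: 0.0
```

Request:
hand_motion --rows '{"deltas":[[-0.031, -0.017, 0, 0, 0, 0], [-0.031, -0.017, 0, 0, 0, 0], [-0.031, -0.017, 0, 0, 0, 0], [-0.031, -0.017, 0, 0, 0, 0], [0, 0, 0, 0, 0, 0]]}'

```text
time: 1.38
tool_pos: [0.4509, 0.1994, 0.4046]
tool_rot: [-3.141, 0.003, 2.851]
contact_force: [0.1, -0.3, 0.6]
opening: 0.0097
grip_force: 0.0
```

Create go.py:
```python
import numpy as np
from scipy.spatial.transform import Rotation as R
from cell import robot
s=robot.observe();p=np.array(s["tool_pos"]);r=R.from_euler("xyz",s["tool_rot"])
ax=np.array([.597,-.2333]);a=np.radians(173)
g=np.r_[ax+.156*np.array([np.cos(a),np.sin(a)]),.178+.03]
print("t",s["time"],"pos",p,"goal",g,"tool delta",r.inv().apply(g-p).round(4),"rotvec",(r.inv()*R.from_euler("xyz",[np.pi,0,a])).as_rotvec().round(4),"q",np.round(s["qpos"],2),"f",np.round(s["contact_force"],1),"open",s["opening"],
"r",np.linalg.norm(p[:2]-ax).round(4),"ang",np.degrees(np.arctan2(*(p[:2]-ax)[::-1])).round(1))
```

```bash
python3 go.py
```

```text
t 1.3833 pos [0.45087717 0.19943378 0.40459811] goal [ 0.4421628  -0.21428838  0.208     ] tool delta [-0.1096 -0.3987  0.1972] rotvec [-0.0009  0.0025 -0.1683] q [ 0.26  0.28  1.61 -0.    1.25 -1.02] f [ 0.1 -0.3  0.6] open 0.009677327851699521 r 0.4567 ang 108.7
```

Request:
hand_motion --rows '{"deltas":[[-0.009, -0.033, 0, 0, 0, 0], [-0.009, -0.033, 0, 0, 0, 0], [-0.009, -0.033, 0, 0, 0, 0], [-0.009, -0.033, 0, 0, 0, 0], [-0.009, -0.033, 0, 0, 0, 0], [-0.009, -0.033, 0, 0, 0, 0], [-0.009, -0.033, 0, 0, 0, 0], [-0.009, -0.033, 0, 0, 0, 0]]}'

```text
time: 2.05
tool_pos: [0.4416, -0.0717, 0.4049]
tool_rot: [3.141, 0.0, 2.856]
contact_force: [1.7, 0.4, 0.4]
opening: 0.0005
grip_force: 0.0
```

Request:
hand_motion --rows '{"deltas":[[-0.009, -0.033, 0, 0, 0, 0], [-0.009, -0.033, 0, 0, 0, 0], [-0.009, -0.033, 0, 0, 0, 0], [-0.009, -0.033, 0, 0, 0, 0], [0, 0, 0, 0, 0, -0.084], [0, 0, 0, 0, 0, -0.084], [0, 0, 0, 0, 0, 0]]}'

```text
time: 2.63
tool_pos: [0.4392, -0.2077, 0.4044]
tool_rot: [3.141, -0.0, 3.025]
contact_force: [0.3, -0.7, 0.8]
opening: 0.0002
grip_force: 0.0
```

```bash
python3 go.py
```

```text
t 2.6333 pos [ 0.4392298  -0.20766679  0.40444483] goal [ 0.4421628  -0.21428838  0.208     ] tool delta [-0.0038 -0.0063  0.1964] rotvec [ 0.0005 -0.0004  0.006 ] q [-0.6   0.27  1.63  0.    1.24 -2.05] f [ 0.3 -0.7  0.8] open 0.00022739012122546164 r 0.1598 ang 170.8
```

Request:
hand_motion --rows '{"deltas":[[-0.004, -0.006, 0.02, 0, 0, 0], [0, 0, 0.03, 0, 0, 0], [0, 0, 0.03, 0, 0, 0], [0, 0, 0.03, 0, 0, 0], [0, 0, 0.03, 0, 0, 0], [0, 0, 0.03, 0, 0, 0], [0, 0, 0.026, 0, 0, 0], [0, 0, 0, 0, 0, 0]]}'

```text
time: 3.3
tool_pos: [0.4413, -0.2121, 0.2046]
tool_rot: [3.137, -0.008, 3.022]
contact_force: [-0.6, 0.3, 0.9]
opening: 0.0007
grip_force: 0.0
```

```bash
python3 go.py
```

Run:
```python
import cv2
from cell import robot
c=robot.read_camera("scene")["image"][:,:,::-1]
cv2.imwrite("pics/s1.png",cv2.resize(c[200:390,240:460],None,fx=3,fy=3))
```

```text
t 3.3 pos [ 0.4413474  -0.21211633  0.20464145] goal [ 0.4421628  -0.21428838  0.208     ] tool delta [-0.001  -0.002  -0.0034] rotvec [ 0.0042 -0.0076  0.0026] q [-0.6   0.54  1.85  0.    0.75 -2.06] f [-0.6  0.3  0.9] open 0.0006665600028948704 r 0.1571 ang 172.2
```

View pics/s1.png

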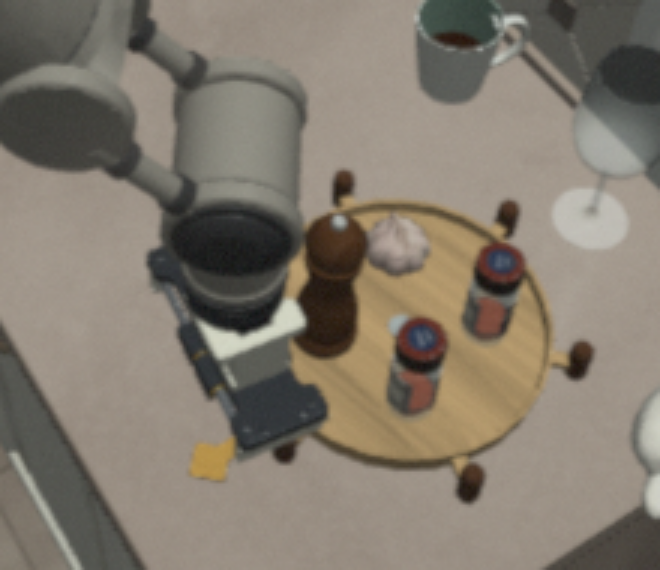

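The view shows the gripper in front of the lazy Susan, clear of the mill at (335,290), with the front knob at (285,450). Pushing along the arc now.

Request:
hand_motion --rows '{"deltas":[[0, -0.004, 0, 0, 0, -0.0256], [0, -0.004, 0, 0, 0, -0.0256], [0, -0.004, 0, 0, 0, -0.0256], [0, -0.004, 0, 0, 0, -0.0256], [0, -0.004, 0, 0, 0, -0.0256], [0, -0.004, 0, 0, 0, -0.0256], [0, -0.004, 0, 0, 0, -0.0256], [0, -0.004, 0, 0, 0, -0.0256]]}'

```text
time: 4.02
tool_pos: [0.4425, -0.2459, 0.2111]
tool_rot: [-3.139, 0.003, -3.054]
contact_force: [-0.3, 0.7, 0.4]
opening: 0.0004
grip_force: 0.0
```

Request:
hand_motion --rows '{"deltas":[[0, -0.004, 0, 0, 0, -0.0256], [0, -0.004, 0, 0, 0, -0.0256], [0, -0.004, 0, 0, 0, -0.0256], [0, -0.004, 0, 0, 0, -0.0256], [0, -0.004, 0, 0, 0, -0.0256], [0, -0.004, 0, 0, 0, -0.0256], [0, -0.004, 0, 0, 0, -0.0256], [0, -0.004, 0, 0, 0, -0.0256]]}'

```text
time: 4.68
tool_pos: [0.448, -0.2771, 0.2111]
tool_rot: [-3.139, 0.002, -2.85]
contact_force: [-0.1, -0.5, 0.5]
opening: 0.0005
grip_force: 0.5
```

```bash
python3 go.py
```

```text
t 4.6833 pos [ 0.44804475 -0.27714411  0.21111093] goal [ 0.4421628  -0.21428838  0.208     ] tool delta [-0.0125  0.0619  0.003 ] rotvec [-0.0019  0.0023  0.4142] q [-0.7   0.58  1.75  0.    0.81 -2.56] f [-0.1 -0.5  0.5] open 0.0004811781898171839 r 0.1553 ang -163.6
```

Request:
hand_motion --rows '{"deltas":[[0, -0.004, 0, 0, 0, -0.0256], [0, -0.004, 0, 0, 0, -0.0256], [0, -0.004, 0, 0, 0, -0.0256], [0, -0.004, 0, 0, 0, -0.0256], [0, -0.004, 0, 0, 0, -0.0256], [0, -0.004, 0, 0, 0, -0.0256], [0, -0.004, 0, 0, 0, -0.0256], [0, 0, 0, 0, 0, 0]]}'

```text
time: 5.35
tool_pos: [0.4583, -0.3037, 0.2111]
tool_rot: [-3.138, 0.002, -2.671]
contact_force: [0.3, 0.5, -0.3]
opening: 0.0006
grip_force: 0.0
```

```bash
python3 go.py
```

Run:
```python
import cv2
from cell import robot
c=robot.read_camera("scene")["image"][:,:,::-1]
cv2.imwrite("pics/s2.png",cv2.resize(c[250:375,295:445],None,fx=4,fy=4,interpolation=2))
```

```text
t 5.35 pos [ 0.4583038  -0.30370174  0.21106569] goal [ 0.4421628  -0.21428838  0.208     ] tool delta [-0.0262  0.087   0.0028] rotvec [-0.0031  0.0026  0.593 ] q [-0.72  0.61  1.68  0.    0.84 -2.77] f [ 0.3  0.5 -0.3] open 0.0006308716370987599 r 0.1555 ang -153.1
```

View pics/s2.png

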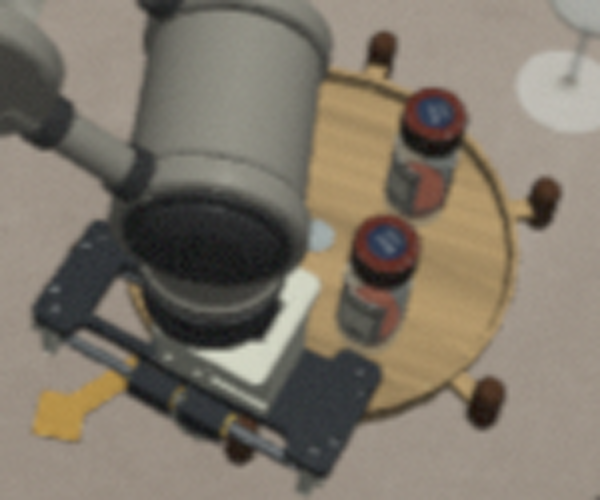

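The lazy Susan has turned, with everything still upright. Knob tops are now at (382,45), (545,192) and (486,392) in the crop, and I'll get the angle from those.

Run:
```python
from h import *
from cell import robot
S=robot.read_camera("scene");ax=[.597,-.2333]
for q in [(459,77),(554,268),(406,432),(382,43),(545,190),(486,390)]:
    p=plane(S,(q[0]+.5)/4-.5+295,(q[1]+.5)/4-.5+250,.049)[:2]-ax; print(np.hypot(*p).round(4),np.degrees(np.arctan2(p[1],p[0])).round(1))
```

```text
0.1533 15.2
0.1511 -45.3
0.152 -105.6
0.151 36.9
0.1514 -23.4
0.1511 -83.6
```

Request:
hand_motion --rows '{"deltas":[[0, -0.004, 0, 0, 0, -0.0256], [0, -0.004, 0, 0, 0, -0.0256], [0, -0.004, 0, 0, 0, -0.0256], [0, -0.004, 0, 0, 0, -0.0256], [0, -0.004, 0, 0, 0, -0.0256], [0, -0.003, 0, 0, 0, -0.02], [0, -0.002, 0, 0, 0, -0.01], [0, 0, 0, 0, 0, 0]]}'

```text
time: 6.12
tool_pos: [0.4705, -0.3247, 0.2091]
tool_rot: [-3.141, 0.0, -2.513]
contact_force: [0.3, -0.2, -0.8]
opening: 0.0003
grip_force: 0.0
```

Request:
hand_motion --rows '{"deltas":[[0, 0.004, 0, 0, 0, 0], [0, 0.006, 0, 0, 0, 0], [0, 0, -0.03, 0, 0, 0], [0, 0, -0.035, 0, 0, 0], [0, 0, -0.035, 0, 0, 0], [0, 0, -0.035, 0, 0, 0], [0, 0, -0.035, 0, 0, 0], [0, 0, -0.03, 0, 0, 0]]}'

```text
time: 6.78
tool_pos: [0.4638, -0.3157, 0.4112]
tool_rot: [-3.14, 0.0, -2.513]
contact_force: [1.2, -1.0, 0.5]
opening: 0.0009
grip_force: 0.0
```

```bash
python3 go.py
```

```text
t 6.7833 pos [ 0.46382256 -0.31572654  0.41115061] goal [ 0.4421628  -0.21428838  0.208     ] tool delta [-0.0421  0.095   0.2031] rotvec [-1.000e-03  7.000e-04  7.509e-01] q [-0.73  0.4   1.41  0.    1.32 -2.93] f [ 1.2 -1.   0.5] open 0.0008722665912095017 r 0.1566 ang -148.2
```

Request:
hand_motion --rows '{"deltas":[[-0.018, 0.031, 0, 0, 0, 0], [-0.018, 0.031, 0, 0, 0, 0], [-0.018, 0.031, 0, 0, 0, 0], [-0.018, 0.031, 0, 0, 0, 0], [-0.018, 0.031, 0, 0, 0, 0], [-0.018, 0.031, 0, 0, 0, 0], [-0.018, 0.031, 0, 0, 0, 0], [-0.018, 0.031, 0, 0, 0, 0]]}'

```text
time: 7.45
tool_pos: [0.4336, -0.0294, 0.4086]
tool_rot: [3.141, 0.0, -2.513]
contact_force: [0.3, 0.6, 0.2]
opening: 0.0003
grip_force: 0.0
```

Request:
hand_motion --rows '{"deltas":[[-0.018, 0.031, 0, 0, 0, 0], [-0.018, 0.031, 0, 0, 0, 0], [-0.018, 0.031, 0, 0, 0, 0], [-0.018, 0.031, 0, 0, 0, 0], [0, 0, 0, 0, 0, 0], [0, 0, 0, 0, 0, 0]]}'

```text
time: 7.95
tool_pos: [0.4191, 0.1129, 0.4085]
tool_rot: [3.142, -0.0, -2.509]
contact_force: [-0.6, -0.1, 0.1]
opening: 0.0004
grip_force: 0.0
```

Run:
```python
import cv2
from cell import robot
c=robot.read_camera("scene")["image"][:,:,::-1];t=robot.read_camera("top")["image"][:,:,::-1]
a=cv2.resize(t[170:310,330:430],None,fx=4,fy=4,interpolation=2);b=cv2.resize(c[250:375,300:400],None,fx=4,fy=4,interpolation=2)
cv2.imwrite("pics/f.png",cv2.hconcat([a,cv2.copyMakeBorder(b,0,60,0,0,0)]))
```

```text
(no output)
```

View pics/f.png

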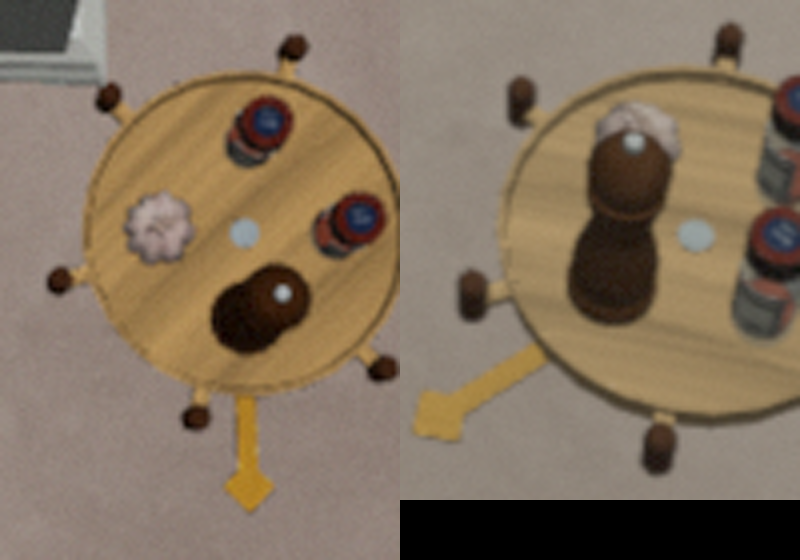

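The mill's pale knob is at (283,292) in the top crop and its base circle centre is about (246,318). The arrow line runs from (244,232) to (249,510). I'll check this numerically.

Run:
```python
from h import *
from cell import robot
T=robot.read_camera("top");S=robot.read_camera("scene");ax=np.array([.597,-.2333])
f=lambda p,o:((p[0]+.5)/4-.5+o[0],(p[1]+.5)/4-.5+o[1])
fr=np.radians(-177.3);u=np.array([np.cos(fr),np.sin(fr)]);n=np.array([-u[1],u[0]])
a=f((283,292),(330,170));b=f((233,142),(300,250))
for nm,p in(("2view",two(ray(T,*a),ray(S,*b))),("top z.2",plane(T,*a,.2)),("base top",plane(T,*f((247,318),(330,170)),.04)),("base scene",plane(S,*f((212,280),(300,250)),.032))):
    d=p[:2]-ax;print(nm,p.round(4),"front",(d@u).round(4),"side",(d@n).round(4))
s=robot.observe();print(s["time"])
```

```text
2view [ 0.5337 -0.2378  0.196 ] front 0.0634 side 0.0015
top z.2 [ 0.5343 -0.2376  0.2   ] front 0.0628 side 0.0013
base top [ 0.529  -0.2359  0.04  ] front 0.0681 side -0.0006
base scene [ 0.5319 -0.2337  0.032 ] front 0.0651 side -0.0026
8.15
```

Every estimate puts the mill within 3 mm of the arrow's line.

```bash
python3 -c "
from cell import robot
print(robot.hand_in())"
```

```text
the job is handed in; nothing more can be done
None
```

The lazy Susan was turned about 31° by pushing one knob, the mill now stands within about 3 mm of the brass arrow's line with everything upright and the hand clear, and the job has been handed in; no verdict came back.

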